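# Find the rocking corner of a jig plate and set its shim

## Robot

A 6-joint arm with a two-finger parallel gripper is mounted at the origin on a cart in front of the work surface, level with it; the furniture and walls round the work are solid. World frame = base frame: x ahead of the robot, y to its left, z up, the work surface at z = 0. Lengths are in mm, angles in rad, forces in N, time in s.
With the tool pointing down it reaches from about 300 to 775 mm from the base axis. Payload 14.6 kg.
Tool frame: the origin (TCP) lies at the very end of the fingers, on their centre line; the grasp point (between the pads) lies 19 mm behind it; z points along the fingers, y is the direction in which the jaws open and shut (so a half turn about z gives the same grasp; the last joint's range is limited). The gripper opens to 94 mm and grips with 3 to 60 N. Pads are 16 mm wide; open, the fingers measure 119 mm over their backs; the gripper's body (75 mm by 177 mm) begins 78 mm behind the grasp point.
Start: joints at [-1.236, 0.3, 1.521, -0, 1.321, -0.067], TCP at [215.084, -506.19, 205.446] pointing down, gripper open.
Joint ranges: [-3.03, 3.03], [-0.79, 2.21], [0.23, 2.52], [-1.04, 4.18], [0, 3.07], [-2.55, 2.55]. Speed limits (rad/s): [2.22, 2.22, 2.57, 3.14, 3.14, 3.14].

## Interface

Orientations are given as [roll, pitch, yaw] about the fixed x, y, z axes, in that order (R = Rz(yaw) Ry(pitch) Rx(roll)).
In Python, from bench import bot gives the robot as it stands. Calls block until the motion is done:
- bot.goto(position, orientation): joint-space move of the TCP to a pose.
- bot.move_l(position, frame=None, feed=150, until_force=None): straight line of the TCP; frame=None keeps the orientation; feed is the mean speed in mm/s. With until_force (N) it stops when the force on the tool has changed by that much, and returns True; else False.
- bot.set_joints(angles): joint-space move.
- bot.move_gripper(opening, effort=None): finger opening in mm; effort is the grip in N (None keeps the last); returns when the fingers have stopped.
- bot.pause(seconds).
- bot.ik(position, orientation): joint angles nearest the present ones, or None.
- bot.read_state(): the state.
- bot.grab_frame(name): name is "side" or "top"; returns a dict with "image" (384x512x3 uint8, red, green, blue), "mtx" (3x3 intrinsics, pixels), "pose" (4x4, takes a point from camera to world coordinates). Camera axes: x right, y up, looking along -z (the intrinsics and any distortion apply to the point x, -y, -z); pixel columns grow to the right and rows downward; lengths in mm; the calibration is good to about 2 mm. A picture is of the moment at which its call begins. There is no depth.
A pose or a line that the arm cannot do raises bot.IKError and nothing moves.
- bot.job_done(): hands the job in, once; it reports no verdict.
The state is a dict: "time": time; "qpos": joint angles; "qd": joint speeds; "joint_torque": joint torques, N m; "tool_pos": TCP position; "orientation": TCP orientation; "force": force on the tool from outside, world axes, zero at the start; "ft_torque": the same for the moment, N m; "gripper_width": finger opening in mm.
Only numpy, scipy, OpenCV 4.12 (cv2) and the standard library are available. Lean on these libraries where they do the work, as an engineer would, in place of code of your own. Each camera call takes 0.05 s, during which the arm holds its last target.

## Task

With the fingertips, press down on the lugs of the jig plate one at a time until you find the corner that rocks (dips and springs back), then press the raised shim tab of that corner's foot down until it lies flat, leaving the other three tabs standing as they are. Finally press the same lug once more to check that it is now firm, and move clear. Do not lift the plate or shift the bearing, the nut or the wrench.

Things in the scene. Friction and masses are not known exactly. Their poses are not given: they have to be found in the camera images.
- plate: Loose aluminium jig plate, 0.8 kg, 177 x 100 x 12 mm (x, y, z), with four square lugs (52 x 47 mm) sticking out left and right at its corners and a 10 mm high L fence on top. Origin: centre of its underside, 34 mm above the bench; x away from the robot, y left, z up. It rests level on four feet; dowels on the bed stop it sliding (1 mm play), nothing holds it down.
- lug_near_left (a point): Centre of the top of the plate's near left lug (as seen by the robot), straight above a foot's support, 46 mm above the bench. Lug centres are 125 mm apart in x, 150 mm in y. One lug, a different one each time and not to be told by eye, is soft: it gives from 3 N, dips 5 mm (plate tilt 0.05 rad) at 4.3 N, and springs back. The other three do not give.
- lug_near_right (a point): Centre of the top of the plate's near right lug (as seen by the robot), straight above a foot's support, 46 mm above the bench. Lug centres are 125 mm apart in x, 150 mm in y. One lug, a different one each time and not to be told by eye, is soft: it gives from 3 N, dips 5 mm (plate tilt 0.05 rad) at 4.3 N, and springs back. The other three do not give.
- lug_far_left (a point): Centre of the top of the plate's far left lug (as seen by the robot), straight above a foot's support, 46 mm above the bench. Lug centres are 125 mm apart in x, 150 mm in y. One lug, a different one each time and not to be told by eye, is soft: it gives from 3 N, dips 5 mm (plate tilt 0.05 rad) at 4.3 N, and springs back. The other three do not give.
- lug_far_right (a point): Centre of the top of the plate's far right lug (as seen by the robot), straight above a foot's support, 46 mm above the bench. Lug centres are 125 mm apart in x, 150 mm in y. One lug, a different one each time and not to be told by eye, is soft: it gives from 3 N, dips 5 mm (plate tilt 0.05 rad) at 4.3 N, and springs back. The other three do not give.
- foot_a: One of four alike dark steel feet, fixed on the grey bed, 98 x 38 mm. Origin on its underside, 8 mm above the bench, straight below the centre of the lug that rests on it (it belongs to that lug; which foot stands at which corner changes). Its x is the plate's x; its shim tab sticks out toward -x (to the robot), clear of the lug.
- shim_a (a joint): Angle (rad) of foot_a's steel leaf shim, hinged 32.5 mm in front (-x) of the foot's origin and 24 mm above it. Near 0 the tab slants up 29 degrees; pressing it down raises the value; 0.5 is flat on its block. Stiff (7 N at the press point), stays where left. Flat, it fills the gap under its lug, which then is firm. At a firm corner it has no room: it jams at 0.16 and stays.
- tab_a (a point): Press point on top of the shim tab of foot_a, on its centre line, 15 mm from the rounded end; tab 26 mm wide, 3 mm thick. It lies 38 mm from the hinge and swings down from about 52 mm above the bench (raised) to 34 mm (flat), drifting 5 mm toward the robot. Free all round and above.
- foot_b: One of four alike dark steel feet, fixed on the grey bed, 98 x 38 mm. Origin on its underside, 8 mm above the bench, straight below the centre of the lug that rests on it (it belongs to that lug; which foot stands at which corner changes). Its x is the plate's x; its shim tab sticks out toward -x (to the robot), clear of the lug.
- shim_b (a joint): Angle (rad) of foot_b's steel leaf shim, hinged 32.5 mm in front (-x) of the foot's origin and 24 mm above it. Near 0 the tab slants up 29 degrees; pressing it down raises the value; 0.5 is flat on its block. Stiff (7 N at the press point), stays where left. Flat, it fills the gap under its lug, which then is firm. At a firm corner it has no room: it jams at 0.16 and stays.
- tab_b (a point): Press point on top of the shim tab of foot_b, on its centre line, 15 mm from the rounded end; tab 26 mm wide, 3 mm thick. It lies 38 mm from the hinge and swings down from about 52 mm above the bench (raised) to 34 mm (flat), drifting 5 mm toward the robot. Free all round and above.
- foot_c: One of four alike dark steel feet, fixed on the grey bed, 98 x 38 mm. Origin on its underside, 8 mm above the bench, straight below the centre of the lug that rests on it (it belongs to that lug; which foot stands at which corner changes). Its x is the plate's x; its shim tab sticks out toward -x (to the robot), clear of the lug.
- shim_c (a joint): Angle (rad) of foot_c's steel leaf shim, hinged 32.5 mm in front (-x) of the foot's origin and 24 mm above it. Near 0 the tab slants up 29 degrees; pressing it down raises the value; 0.5 is flat on its block. Stiff (7 N at the press point), stays where left. Flat, it fills the gap under its lug, which then is firm. At a firm corner it has no room: it jams at 0.16 and stays.
- tab_c (a point): Press point on top of the shim tab of foot_c, on its centre line, 15 mm from the rounded end; tab 26 mm wide, 3 mm thick. It lies 38 mm from the hinge and swings down from about 52 mm above the bench (raised) to 34 mm (flat), drifting 5 mm toward the robot. Free all round and above.
- foot_d: One of four alike dark steel feet, fixed on the grey bed, 98 x 38 mm. Origin on its underside, 8 mm above the bench, straight below the centre of the lug that rests on it (it belongs to that lug; which foot stands at which corner changes). Its x is the plate's x; its shim tab sticks out toward -x (to the robot), clear of the lug.
- shim_d (a joint): Angle (rad) of foot_d's steel leaf shim, hinged 32.5 mm in front (-x) of the foot's origin and 24 mm above it. Near 0 the tab slants up 29 degrees; pressing it down raises the value; 0.5 is flat on its block. Stiff (7 N at the press point), stays where left. Flat, it fills the gap under its lug, which then is firm. At a firm corner it has no room: it jams at 0.16 and stays.
- tab_d (a point): Press point on top of the shim tab of foot_d, on its centre line, 15 mm from the rounded end; tab 26 mm wide, 3 mm thick. It lies 38 mm from the hinge and swings down from about 52 mm above the bench (raised) to 34 mm (flat), drifting 5 mm toward the robot. Free all round and above.
- bearing: Loose bearing ring, 52 mm across, 18 mm high, standing on the middle of the plate inside the fence; bystander. Origin at the centre of its underside.
- nut: Loose hexagon nut, 34 mm across, 16 mm high, on the near half of the plate; bystander. Origin at the centre of its underside.
- wrench: Loose open-ended wrench, 141 x 106 x 8 mm as it lies, on the bench to the right of the bed; bystander. Origin at the centre of its underside.

How it is judged (in metres and radians):
On the way, in this order (a step that is already met when the one before it is completed fails the run):
1. the rocking lug is pressed and the plate tilts (all shims still up) (contact force between the fingers and plate above 1 N and angle between plate's own z axis and vertical above 0.025 rad and value of joint each of shim_a, shim_b, shim_c, shim_d below 0.1 rad), for 0.1 s.
2. that corner's shim lies flat, the other three still stand (((value of joint shim_a above 0.44 rad and value of joint each of shim_b, shim_c, shim_d below 0.1 rad) or (value of joint shim_b above 0.44 rad and value of joint each of shim_a, shim_c, shim_d below 0.1 rad) or (value of joint shim_c above 0.44 rad and value of joint each of shim_a, shim_b, shim_d below 0.1 rad) or (value of joint shim_d above 0.44 rad and value of joint each of shim_a, shim_b, shim_c below 0.1 rad))), for 0.2 s.
3. the shimmed lug is pressed again with at least 3 N and does not give (contact force between the fingers and plate above 3 N and angle between plate's own z axis and vertical below 0.012 rad and ((value of joint shim_a above 0.44 rad and horizontal distance between the grasp point and foot_a below 0.05 m and value of joint each of shim_b, shim_c, shim_d below 0.1 rad) or (value of joint shim_b above 0.44 rad and horizontal distance between the grasp point and foot_b below 0.05 m and value of joint each of shim_a, shim_c, shim_d below 0.1 rad) or (value of joint shim_c above 0.44 rad and horizontal distance between the grasp point and foot_c below 0.05 m and value of joint each of shim_a, shim_b, shim_d below 0.1 rad) or (value of joint shim_d above 0.44 rad and horizontal distance between the grasp point and foot_d below 0.05 m and value of joint each of shim_a, shim_b, shim_c below 0.1 rad))), for 0.1 s.
At the end, for the whole second after the job is handed in: The shim of the corner that rocked is flat (joint over 0.44 of 0.5), the other three are still raised (under 0.1), and the plate is at rest, level within 0.012 rad and within 8 mm of its start place (((value of joint shim_a above 0.44 rad and value of joint each of shim_b, shim_c, shim_d below 0.1 rad) or (value of joint shim_b above 0.44 rad and value of joint each of shim_a, shim_c, shim_d below 0.1 rad) or (value of joint shim_c above 0.44 rad and value of joint each of shim_a, shim_b, shim_d below 0.1 rad) or (value of joint shim_d above 0.44 rad and value of joint each of shim_a, shim_b, shim_c below 0.1 rad)) and angle between plate's own z axis and vertical below 0.012 rad and distance of plate from where it was at the start of the episode below 0.008 m and linear speed of plate below 0.01 m/s); the robot touches nothing.
It fails at once if the plate is lifted (more than 12 mm off its feet) (height (world z) of plate above 0.046 m).
It fails at once if the shim of a second corner is pressed down (value of joint each of shim_a, shim_b above 0.12 rad or value of joint each of shim_a, shim_c above 0.12 rad or value of joint each of shim_a, shim_d above 0.12 rad or value of joint each of shim_b, shim_c above 0.12 rad or value of joint each of shim_b, shim_d above 0.12 rad or value of joint each of shim_c, shim_d above 0.12 rad).
It fails at once if the bearing, the nut or the wrench is shifted by more than 25 mm (distance of any of bearing, nut, wrench from where it was at the start of the episode above 0.025 m).
It also fails if it takes over 64 s, if anything falls off the work surface, if the arm or the gripper's body presses on something with over 40 N, if the wrist force passes 120 N, or if a joint passes its speed limit or range.

## Working session

There is one attempt and no reset: what is moved stays moved. The work goes in short steps, each a Python script; the robot and the scene stay as the last script left them, time stands still between calls to the robot, and variables do not carry over. Pictures are saved under pics/ and viewed, and the job is handed in when it is done.

```bash
mkdir -p pics; ls; python3 - <<'E'
from bench import bot
import cv2,numpy as np
for n in("top","side"):
    f=bot.grab_frame(n); cv2.imwrite(f"pics/{n}0.png",f["image"][:,:,::-1]); print(n,f["mtx"].tolist(),f["pose"].round(4).tolist(),[k for k in f])
    np.savez(f"{n}0.npz",**{k:f[k] for k in("image","mtx","pose")})
print(bot.read_state())
E
```

```text
pics
top [[385.9845708342306, 0.0, 255.58551739165307], [0.0, 385.9845708342306, 188.3117660257862], [0.0, 0.0, 1.0]] [[0.0199, 0.984, -0.1769, 425.5601], [-0.9992, 0.0258, 0.0313, 6.2785], [0.0353, 0.1762, 0.9837, 911.1552], [0.0, 0.0, 0.0, 1.0]] ['image', 'mtx', 'pose']
side [[438.97433299569013, 0.0, 248.24780876569875], [0.0, 438.97433299569013, 193.8784866977046], [0.0, 0.0, 1.0]] [[0.9847, 0.0909, -0.1485, 410.4166], [-0.1732, 0.5967, -0.7835, -685.5277], [0.0174, 0.7973, 0.6034, 579.9859], [0.0, 0.0, 0.0, 1.0]] ['image', 'mtx', 'pose']
{'time': 0.1, 'qpos': array([-1.23557081e+00,  3.00389144e-01,  1.52149651e+00,  1.98406279e-05,
        1.32069888e+00, -6.66186009e-02]), 'qd': array([ 4.63669698e-05, -2.12070929e-03, -2.35514664e-03,  1.54885110e-04,
        2.29432857e-04, -1.95180778e-03]), 'joint_torque': array([ 1.33249112e-03, -5.32642865e+01, -3.53285193e+01,  7.09897815e-02,
        2.35075696e-02, -4.98699228e-05]), 'tool_pos': array([ 215.03221565, -505.97728029,  204.9670625 ]), 'orientation': array([-3.14060425e+00, -8.52045114e-05,  4.01839158e-01]), 'force': array([0.20801067, 0.4979611 , 0.3515576 ]), 'ft_torque': array([-0.04991958, -0.0128391 , -0.02352282]), 'gripper_width': 94.07455303016684}
```

View pics/top0.png

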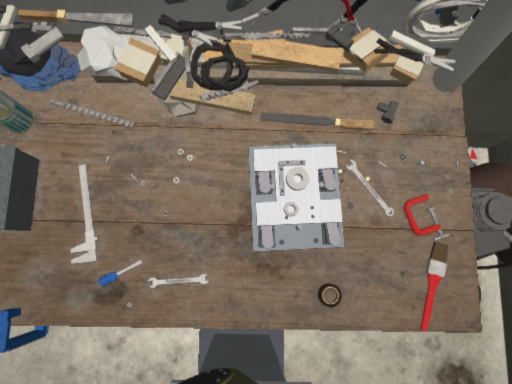

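View pics/side0.png

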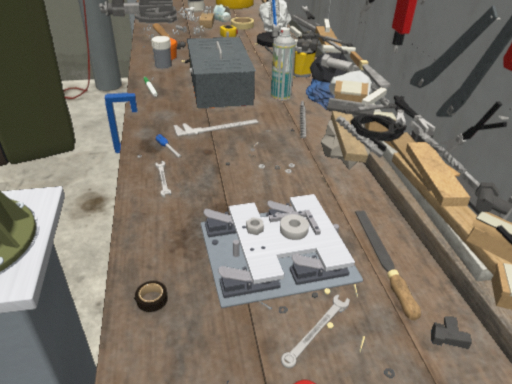

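The top view shows the bed and plate around columns 250–343, rows 145–250, with the tabs as dark strips left and right. Next I'll zoom in.

```bash
python3 - <<'E'
import cv2,numpy as np
t=cv2.imread("pics/top0.png")[135:260,240:355]; cv2.imwrite("pics/topz.png",cv2.resize(t,None,fx=4.8,fy=4.8,interpolation=cv2.INTER_CUBIC))
t=cv2.imread("pics/side0.png")[185:310,190:370]; cv2.imwrite("pics/sidez.png",cv2.resize(t,None,fx=4.4,fy=4.4,interpolation=cv2.INTER_CUBIC))
E
```

```text
(no output)
```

View pics/topz.png

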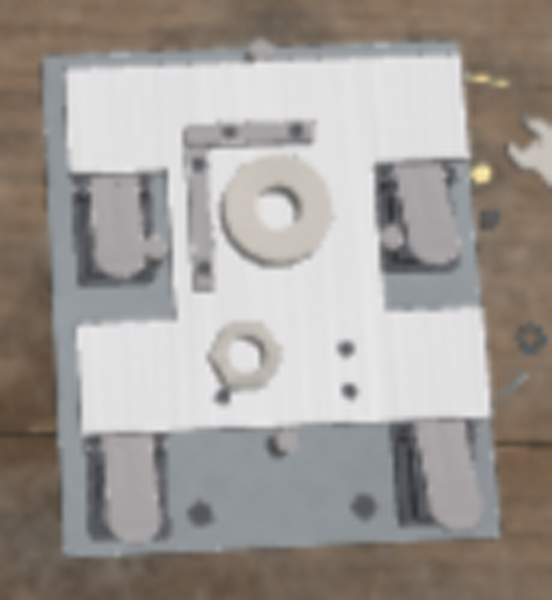

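View pics/sidez.png

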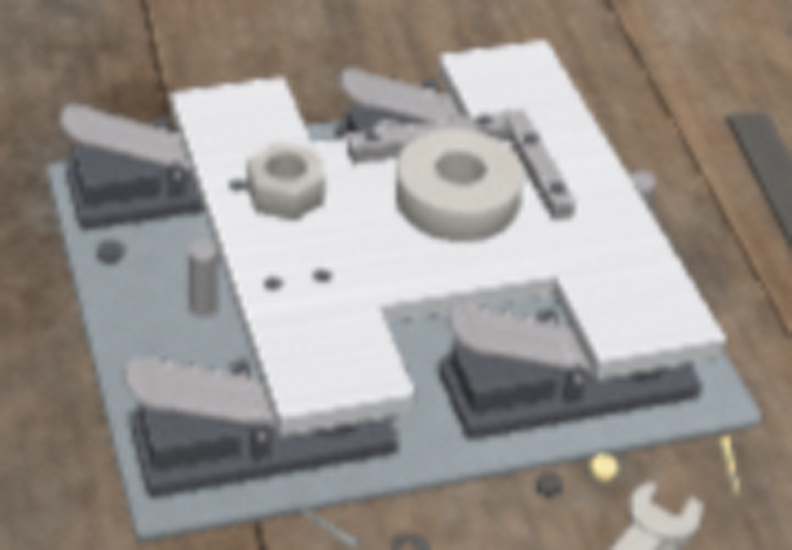

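The lugs, dowels, nut and bearing are clear in both zooms. The near lugs are at about (130,375) and (440,365) in the top zoom, and the far ones at about (115,115) and (420,110). I'll mask the white plate and cast its contour onto z=46.

```bash
cat > h.py <<'E'
import cv2,numpy as np
def ray(f,uv,z):
    uv=np.atleast_2d(uv).astype(float); K=f["mtx"];P=f["pose"]
    d=np.c_[(uv[:,0]-K[0,2])/K[0,0],-(uv[:,1]-K[1,2])/K[1,1],-np.ones(len(uv))]@P[:3,:3].T
    o=P[:3,3]; return o+d*((z-o[2])/d[:,2])[:,None]
def proj(f,p):
    P=f["pose"];c=(np.atleast_2d(p)-P[:3,3])@P[:3,:3];K=f["mtx"]
    return np.c_[K[0,0]*c[:,0]/-c[:,2]+K[0,2],K[1,1]*-c[:,1]/-c[:,2]+K[1,2]]
E
python3 - <<'E'
from h import *
for n,roi in(("top",(240,355,135,260)),("side",(190,370,185,310))):
    f=np.load(n+"0.npz"); im=f["image"]; m=(im.min(2)>(205)).astype(np.uint8)*255
    M=np.zeros_like(m);M[roi[2]:roi[3],roi[0]:roi[1]]=m[roi[2]:roi[3],roi[0]:roi[1]]
    M=cv2.morphologyEx(M,cv2.MORPH_CLOSE,np.ones((3,3)))
    c=max(cv2.findContours(M,0,cv2.CHAIN_APPROX_NONE)[0],key=cv2.contourArea)[:,0]
    w=ray(f,c,46)[:,:2]
    r=cv2.minAreaRect(w.astype(np.float32)); print(n,r)
    b=cv2.boxPoints(r); print(b.round(1).tolist())
    h=cv2.convexHull(c); print(cv2.approxPolyDP(h,4,True)[:,0].tolist(), ray(f,cv2.approxPolyDP(h,4,True)[:,0],46)[:,:2].round(1).tolist())
E
```

```text
top ((592.25, -115.58941650390625), (175.43113708496094, 191.98419189453125), 3.847461462020874)
[[498.29998779296875, -25.700000762939453], [511.20001220703125, -217.3000030517578], [686.2000122070312, -205.5], [673.2999877929688, -13.899999618530273]]
[[335, 147], [340, 221], [257, 224], [254, 150]] [[684.3, -205.2], [511.1, -213.7], [500.0, -26.0], [671.3, -15.7]]
side ((591.697021484375, -114.29987335205078), (175.6996307373047, 193.25802612304688), 3.93283748626709)
[[497.3999938964844, -23.899999618530273], [510.70001220703125, -216.6999969482422], [686.0, -204.6999969482422], [672.7000122070312, -11.899999618530273]]
[[313, 195], [353, 261], [254, 279], [230, 207]] [[670.4, -15.5], [684.1, -203.5], [511.7, -216.5], [499.5, -28.3]]
```

Both views agree within 1.5 mm on plate centre (592, −115), yaw 3.9° and size about 177 × 195. I'll check the derived lug and tab points against the images.

```bash
cat >> h.py <<'E'
YAW=np.radians(3.89);C=np.array([592.,-115.]);R2=np.array([[np.cos(YAW),-np.sin(YAW)],[np.sin(YAW),np.cos(YAW)]])
W=lambda x,y:C+R2@[x,y]
S={"NL":(-1,1),"NR":(-1,-1),"FL":(1,1),"FR":(1,-1)}
lug={k:W(62.5*a,75*b) for k,(a,b) in S.items()}
tab={k:W(62.5*a-65.5,75*b) for k,(a,b) in S.items()}
ORI=[np.pi,0,YAW]
E
python3 - <<'E'
from h import *
from bench import bot
for n,o,s in(("top",(240,135),4.8),("side",(190,185),4.4)):
    f=np.load(n+"0.npz"); v=cv2.imread(f"pics/{n}z.png")
    for k in S:
        for p,z,c in((lug[k],46,(0,0,255)),(tab[k],52,(0,200,0))):
            q=(proj(f,[*p,z])[0]-o+.5)*s; cv2.circle(v,tuple(int(i) for i in q),4,c,-1)
    cv2.imwrite(f"pics/{n}chk.png",v)
for k in S: print(k,lug[k].round(1),tab[k].round(1),[bot.ik([*p,41],ORI) is not None for p in(lug[k],tab[k])])
E
```

```text
NL [524.6 -44.4] [459.2 -48.9] [True, True]
NR [ 534.7 -194.1] [ 469.4 -198.5] [True, True]
FL [649.3 -35.9] [583.9 -40.4] [True, True]
FR [ 659.4 -185.6] [ 594.1 -190. ] [True, True]
```

View pics/topchk.png

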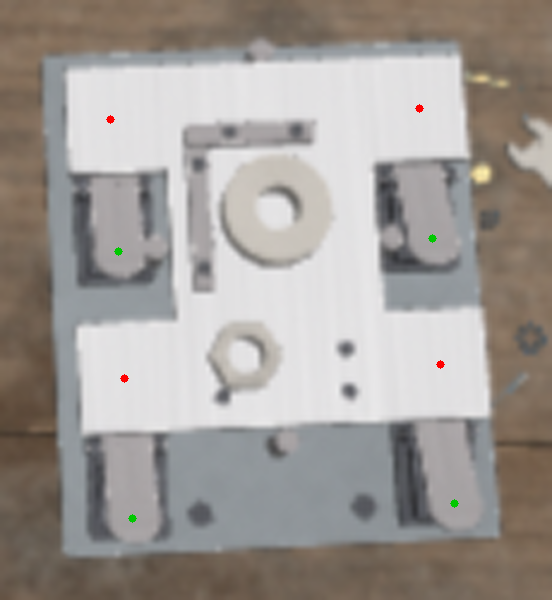

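View pics/sidechk.png

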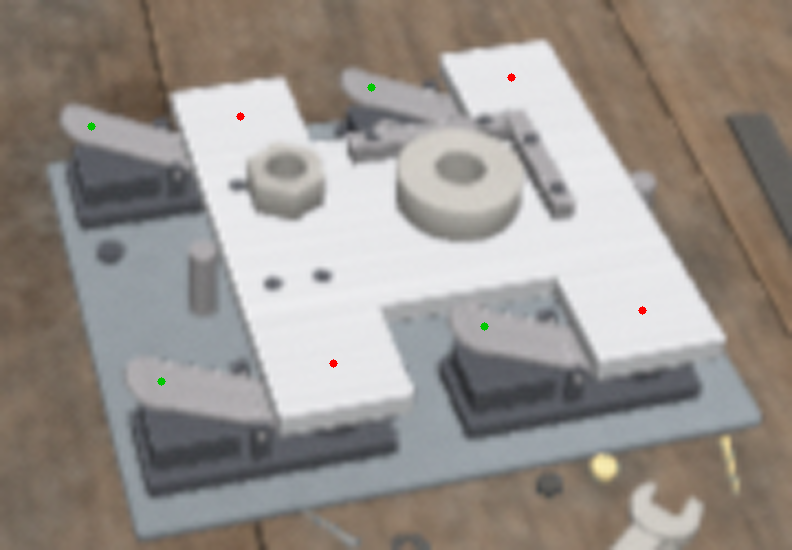

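All eight points land on their features. Now I'll close the gripper and press the lugs.

```bash
cat >> h.py <<'E'
def press(bot,k,zend=41.,F=6.,feed=10):
    bot.move_l([*lug[k],52],feed=40); s0=bot.read_state()
    hit=bot.move_l([*lug[k],zend],feed=feed,until_force=F); s=bot.read_state()
    bot.pause(0.25); s2=bot.read_state()
    print(k,"hit",hit,"z",s["tool_pos"][2].round(2),s2["tool_pos"][2].round(2),"dF",(s["force"]-s0["force"]).round(1),(s2["force"]-s0["force"]).round(1),"t",s2["time"])
    bot.move_l([*lug[k],80],feed=100); return hit
E
python3 - <<'E'
from h import *
from bench import bot
bot.move_gripper(0); bot.goto([*lug["NR"],85],ORI)
s=bot.read_state();print(s["time"],s["tool_pos"],s["gripper_width"])
press(bot,"NR")
E
```

```text
3.2083 [ 534.60004027 -194.84934459   85.27531808] 0.5962373717661831
NR hit True z 46.27 46.28 dF [-0.5  2.2  5.9] [-1.2  1.3  5.3] t 5.1
```

NR is firm: contact at z=46.3 with 6 N. On to the next ones.

```bash
python3 - <<'E'
from h import *
from bench import bot
for k in("FR","FL","NL"):
    bot.move_l([*lug[k],80],feed=150)
    if not press(bot,k): print("SOFT",k);break
print(bot.read_state()["time"])
E
```

```text
FR hit True z 42.77 42.84 dF [-1.  -0.   5.4] [-2.   0.1  5.1] t 8.5917
FL hit True z 46.29 46.3 dF [-1.6 -0.5  6.4] [-1.7  0.4  4.7] t 12.0333
NL hit True z 46.27 46.23 dF [-0.7 -0.4  6. ] [-1.5 -0.9  5.8] t 15.275
15.7667
```

FR is the soft one: it dipped to 42.8 at 5 N, about 0.035 rad. The other three stopped at 46.3. I'll press FR once more a little deeper for margin, with a picture after release, then check the surroundings of its tab.

```bash
python3 - <<'E'
from h import *
from bench import bot
k="FR"
bot.move_l([*lug[k],80],feed=150)
press(bot,k,zend=41.5,F=10)
# tab: approach with jaws along plate x (narrow across y, dowel beside the tab)
p=W(62.5-66,-75)
o=[np.pi,0,YAW-np.pi/2]
for a in(YAW-np.pi/2,YAW+np.pi/2):
    print(a,bot.ik([*p,80],[np.pi,0,a]))
f=bot.grab_frame("side"); cv2.imwrite("pics/s2.png",cv2.resize(f["image"][165:325,180:380,::-1],None,fx=3.7,fy=3.7,interpolation=cv2.INTER_CUBIC))
E
```

```text
FR hit False z 42.47 42.48 dF [-0.6 -0.5  7.1] [-0.7 -0.8  6.9] t 19.5167
-1.5029030188923171 None
1.638689634697476 [-0.36863215  0.582011    1.42186174  0.          1.13771991 -0.43652545]
```

View pics/s2.png

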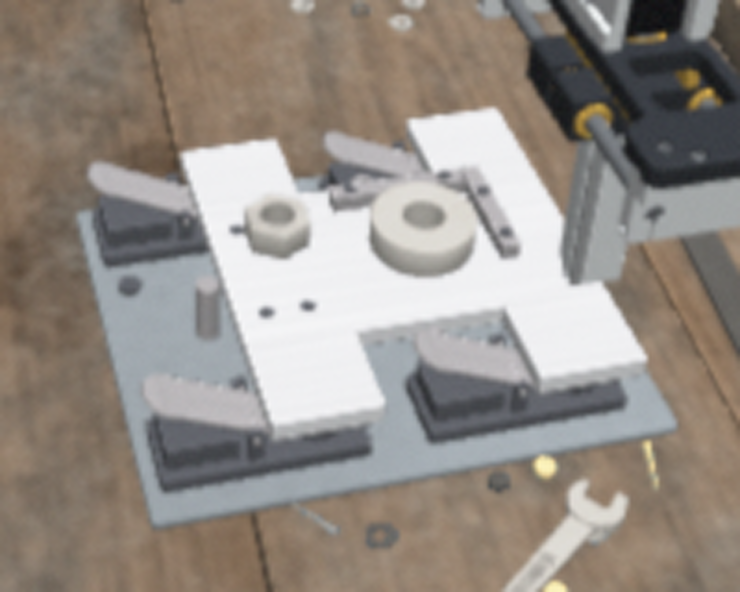

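The picture shows that FR sprang back level, all four tabs are raised and the arm is at the FR corner. I'll press the FR tab with the jaws along plate x, which keeps the fingers narrow beside the dowel.

```bash
python3 - <<'E'
from h import *
from bench import bot
p=W(62.5-66,-75)
bot.goto([*p,85],[np.pi,0,YAW+np.pi/2])
bot.move_l([*p,62],feed=60); s0=bot.read_state()
p2=W(62.5-69,-75)
hit=bot.move_l([*p2,29],feed=14,until_force=22); s=bot.read_state()
bot.pause(.2); s2=bot.read_state()
print(hit,s["tool_pos"],(s["force"]-s0["force"]).round(1),s2["tool_pos"],(s2["force"]-s0["force"]).round(1))
bot.move_l([*p2,85],feed=100)
f=bot.grab_frame("side"); cv2.imwrite("pics/s3.png",cv2.resize(f["image"][165:325,180:380,::-1],None,fx=3.7,fy=3.7,interpolation=cv2.INTER_CUBIC))
print(bot.read_state()["time"])
E
```

```text
True [ 590.99767763 -190.53836209   33.58166863] [-1.4  0.5  6.6] [ 590.98703376 -190.51747813   33.55244417] [-2.8 -0.4  7.4]
24.8917
```

View pics/s3.png

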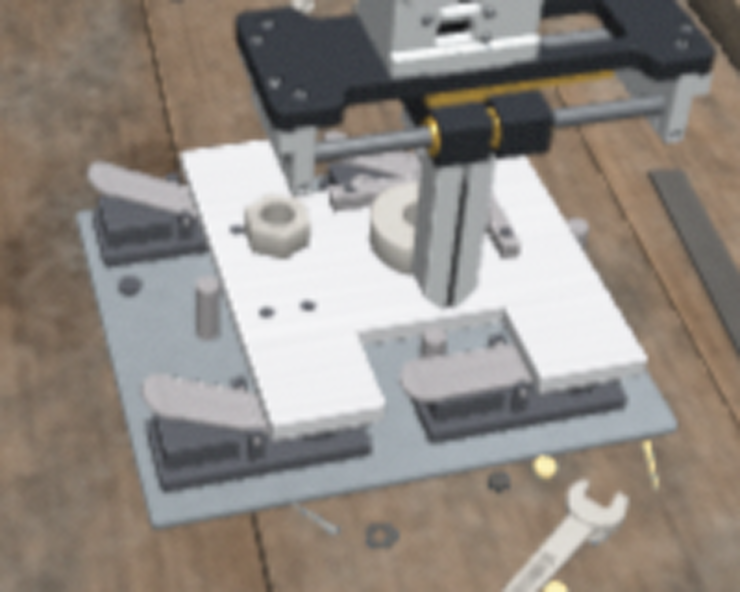

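The FR tab now lies flat on its block (about (465,370) in the view). The tip stopped at z=33.6 against an expected 34, and the other tabs still stand. Now the firmness check.

```bash
python3 - <<'E'
from h import *
from bench import bot
k="FR"
bot.goto([*lug[k],85],ORI)
press(bot,k,zend=41.5,F=10)
bot.move_l([*lug[k],150],feed=150)
bot.goto([430,-420,220],ORI); bot.pause(.3)
for n,r in(("side",(165,325,180,380)),("top",(135,260,240,355))):
    f=bot.grab_frame(n); cv2.imwrite(f"pics/{n}4.png",cv2.resize(f["image"][r[0]:r[1],r[2]:r[3],::-1],None,fx=3.7,fy=3.7,interpolation=cv2.INTER_CUBIC))
print(bot.read_state()["time"],bot.read_state()["force"])
E
```

```text
FR hit True z 45.96 45.93 dF [-1.6  0.6  5.7] [-1.4  0.2  6.4] t 28.2417
31.025 [ 0.27453047  0.7835226  -0.36998778]
```

View pics/side4.png

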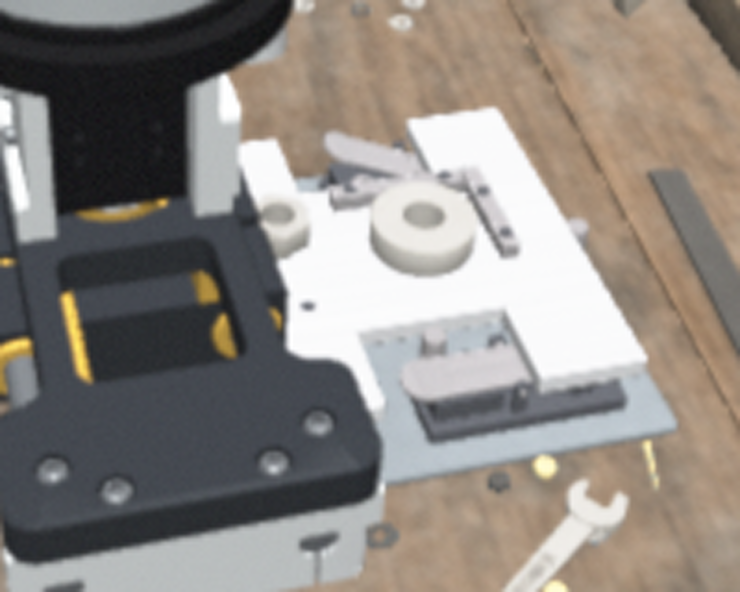

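View pics/top4.png

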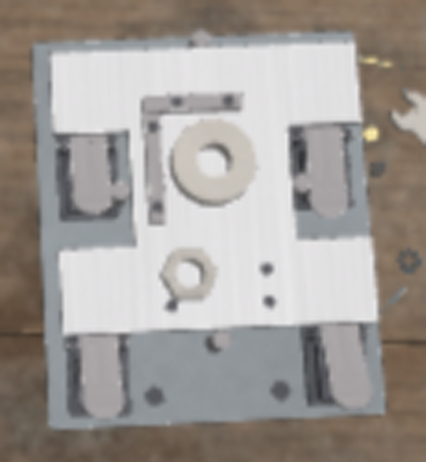

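The FR lug now stops at z=45.9 with about 6 N, so it is firm. The FR tab is flat, and the plate, nut, bearing and wrench look unmoved. In the side view the arm hides the near tabs, but the top view shows all four, and the gripper is clear. Handing in.

```bash
python3 -c "
from bench import bot
bot.job_done()"
```

```text
the job is handed in; nothing more can be done
```

The far right lug was the one that rocked. I pressed its shim tab flat, and the lug is now firm. The job is handed in, with about 31 s of the 64 s used.

- **Finding the corner:** The near right, far left and near left lugs all stopped the fingers at about 46.3 mm with about 6 N. The far right lug dipped to 42.8 mm at about 5 N. A second, slightly deeper press took it to 42.5 mm at about 7 N, and it sprang back.
- **Shimming:** Pressing that corner's tab brought the fingertips down to 33.6 mm (flat is 34 mm). The picture afterwards shows the tab lying flat and both right-hand and near tabs as expected.
- **Final check:** The far right lug now stops the fingers at 45.9 mm with about 6 N, held for 0.25 s. That is 0.3 mm lower than the other three lugs, well within the level limit.
- **Other items:** The plate, nut, bearing and wrench look unmoved in the last pictures, judged by eye. The near tabs were hidden behind the gripper in the last side view. They were standing in the side view taken right after the tab press, and nothing touched them after that.
- **One odd reading:** The tab press was set to stop at a 22 N change in force and reported that it had. The force read just after was only about 7 N. I relied on the height and the picture, which both say the tab is flat.

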